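# Seat the guide bridge and hold the probe in the bearing ring

## Task

First lower the aluminium guide bridge, without dropping it, onto the two locating pegs of the measuring stand so that it lies flat on both posts, and let go of it. Then take the probe out of its holder by the black handle and lower its rod through the middle of the brass guide hole until the orange band is level with the top of the hole, which puts the tip inside the bearing ring below; the probe must touch neither the guide nor the stand nor the ring. Finish while still holding the probe there, still, upright and centred in the hole, and leave the beaker, the glass dish and the spare bearing where they are.

Things in the scene. Friction and masses are not known exactly. Their poses are not given: they have to be found in the camera images.
- stand: Fixed measuring stand: grey plate 96 x 136 x 12 mm (x, y, z), origin at the centre of its underside, z up. At y = +50 and -50 mm steel posts 22 mm across with flat shoulders 75 mm above the origin, each with a peg 10 mm across on top, 27 mm high, its last 9 mm tapering to 3.6 mm. Between them lies a fixed steel bearing ring, 72 mm across, 40 mm bore, 12 to 29 mm above the origin.
- ring_centre (a point): Centre of the bearing ring's bore at mid height: on the stand's z axis, 20.5 mm above the stand's origin. The probe tip ends here.
- guide: Loose guide bridge, 0.25 kg, flat on the bench: aluminium plate 46 x 130 x 14 mm (x, y, z), origin at the centre of its underside, z up. 14 mm holes at y = +50 and -50 mm take the pegs, either way round. In the middle a 24 mm through hole with a brass bush 37 mm across, 8 mm proud of the plate. Grasp across its width at the middle. Seated, its origin is 75 mm above the stand's.
- guide_mouth (a point): Centre of the 24 mm guide hole at the top of the brass bush, 22 mm above the guide's origin. Seated, 97 mm above the stand's origin.
- holder: Probe holder, fixed to the bench: blue round foot 76 mm across and 8 mm high, grey tube 34 mm across with a 14 mm bore, open top 124 mm above the bench. Origin at the centre of the underside, z up.
- probe: Loose probe, 0.14 kg, hanging upright in the holder, tip 12 mm above the bench. Origin at the centre of its tip, z up the rod. Steel rod 10 mm across from 0 to 112 mm, dark flange 29 mm across from 112 to 118 mm (rests on the holder's tube), black round handle 24 mm across from 118 to 166 mm. Grasp the handle.
- probe_band (a point): Middle of the 10 mm tall orange band on the probe's rod, on the rod's axis 76.5 mm above the tip. With the band's middle at the guide mouth the tip is at ring_centre.
- beaker: Glass beaker, loose, 83 mm across, 113 mm high, origin at the centre of its underside. Bystander.
- dish: Glass dish, loose, 81 mm across, 42 mm high, origin at the centre of its underside. Bystander.
- spare_bearing: Spare steel bearing, loose, 70 mm across, 17 mm high, origin at the centre of its underside. Bystander.
Not all that is in view belongs to the job. Leave any green look-alike of the guide alone.

How it is judged:
By the outcome, as a careful person would: the job done as asked, in the order asked, and still so for the second after the job is handed in, while the arm keeps its last pose, push and grip.
It also fails if it takes over 72 s, if anything falls off the work surface, if the arm or the gripper's body presses on something with over 40 N, if the wrist force passes 120 N, or if a joint passes its speed limit or range.

## Robot

A 6-joint arm with a two-finger parallel gripper is mounted at the origin on a cart in front of the work surface, level with it; the furniture and walls round the work are solid. World frame = base frame: x ahead of the robot, y to its left, z up, the work surface at z = 0. Lengths are in m, angles in rad, forces in N, time in s.
With the tool pointing down it reaches from about 0.35 to 0.925 m from the base axis. Payload 6.4 kg.
Tool frame: the origin (TCP) lies between the finger pads; the fingertips stand 17 mm ahead of it and the grasp point (between the pads) lies 2 mm behind it; z points along the fingers, y is the line along which they close (so a half turn about z gives the same grasp; the last joint's range is limited). The gripper opens to 94 mm and grips with 3 to 60 N. Pads are 16 mm wide; open, the fingers measure 119 mm over their backs; the gripper's body (75 mm by 177 mm) begins 78 mm behind the grasp point.
Start: joints at [0.972, 0.245, 1.558, -0, 1.339, -0.174], TCP at [0.268, 0.592, 0.222] pointing down, gripper open.
Joint ranges: [-3.13, 3.13], [-1.02, 2.26], [0.13, 2.54], [-0.95, 4.09], [0.21, 2.88], [-2.74, 2.74]. Speed limits (rad/s): [2.57, 2.57, 3.14, 3.14, 3.14, 3.14].

## Interface

Orientations are given as a rotation vector (axis times angle).
In Python, from rig import arm gives the robot as it stands. Calls block until the motion is done:
- arm.movep(position, orientation): joint-space move of the TCP to a pose.
- arm.move_linear(position, speed=0.15, attitude=None, stop_force=None): straight line of the TCP; attitude=None keeps the orientation; speed is the mean speed in m/s. With stop_force (N) it stops when the force on the tool has changed by that much, and returns True; else False.
- arm.movej(angles): joint-space move.
- arm.move_gripper(opening, newtons=None): opening from 0.0 (shut) to 1.0 (fully open); newtons is the grip in N (None keeps the last); returns when the fingers have stopped.
- arm.wait(seconds).
- arm.inverse_kinematics(position, orientation): joint angles nearest the present ones, or None.
- arm.capture(name): name is "scene" or "top" or "wrist"; returns a dict with "frame" (480x640x3 uint8, red, green, blue), "range_z" (480x640 float32, m along the optical axis (not along the pixel's ray), 0 where there is no reading), "fov_y" (degrees; the focal length in pixels is half the picture's height over the tangent of half this angle, whatever the lens; pixels are square), "cx", "cy" (the principal point, pixels), "R" (3x3) and "t" (3): a world point X has camera coordinates R X + t. Camera axes: x right, y down, z forward; pixel columns grow to the right and rows downward; lengths in m; the calibration is good to about 2 mm. A picture is of the moment at which its call begins.
A pose or a line that the arm cannot do raises arm.Unreachable and nothing moves.
- arm.close_job(): hands the job in; it is judged then, once.
Readings, each from a call of its own:
- arm.read_t(): time.
- arm.read_joint_pos(): joint angles.
- arm.read_qvel(): joint speeds.
- arm.read_effort(): joint torques, N m.
- arm.read_position(): TCP position.
- arm.read_tool_rot(): TCP orientation.
- arm.read_ft_force(): force on the tool from outside, world axes, zero at the start.
- arm.read_wrist_torque(): the same for the moment, N m.
- arm.read_gripper_width(): opening from 0.0 (shut) to 1.0 (fully open).
- arm.read_grip_force(): force on a finger pad.
Only numpy, scipy, OpenCV 4.12 (cv2) and the standard library are available. Lean on these libraries where they do the work, as an engineer would, in place of code of your own. Each camera call takes 0.05 s, during which the arm holds its last target. There are 200 camera calls.

## Working session

There is one attempt and no reset: what is moved stays moved. The work goes in short steps, each a Python script; the robot and the scene stay as the last script left them, time stands still between calls to the robot, and variables do not carry over. Pictures are saved under pics/ and viewed, at most 10 in all, crops included, and the job is handed in when it is done.

```bash
mkdir -p pics; ls
cat > h.py <<'E'
import numpy as np, cv2
from rig import arm
def cap(n, save=None):
    c=arm.capture(n)
    if save: cv2.imwrite(f'pics/{save}.png', c['frame'][:,:,::-1])
    return c
def focal(c): return 240/np.tan(np.radians(c['fov_y'])/2)
def cloud(c):
    f=focal(c); z=c['range_z'].astype(float); v,u=np.mgrid[0:480,0:640]
    P=np.stack([(u-c['cx'])/f*z,(v-c['cy'])/f*z,z],-1)
    W=(P-c['t'])@np.asarray(c['R']); W[z==0]=np.nan
    return W
E
python3 - <<'E'
from h import *
for n in ('scene','top'):
    c=cap(n,n); np.savez(n+'.npz',**c); print(n,c['fov_y'],c['cx'],c['cy'],-np.array(c['R']).T@c['t'])
print(arm.read_t(),arm.read_tool_rot(),arm.read_gripper_width())
a=cv2.imread('pics/scene.png')
E
```

```text
pics
scene 43.13611943437514 300.50364314090746 229.20184716910748 [-0.15325846 -0.58785116  1.02121952]
top 52.742950058653435 321.6092116591306 248.92283100904487 [0.39620087 0.13960527 1.33525136]
0.1 [-6.62039725e-01 -3.07037323e+00  2.52904680e-03] 0.9975961437485944
```

View pics/scene.png

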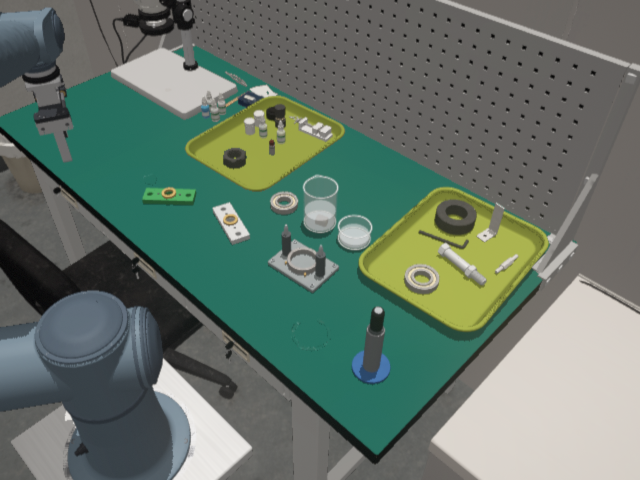

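View pics/top.png

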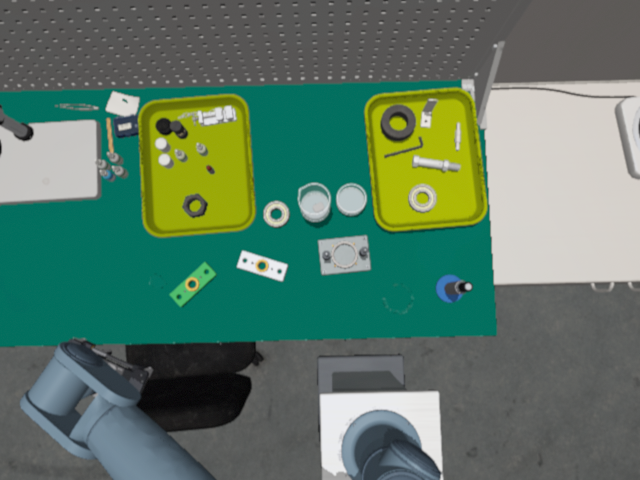

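The pictures show these pixel positions in the top view: guide (262,265), stand (344,255), probe in holder (450,288), beaker (314,203), dish (351,200), spare bearing (276,214). The green decoy is at (192,284). Next I turn these into rough world positions.

Run:
```python
from h import *
c=dict(np.load('top.npz')); W=cloud(c); fr=c['frame'].astype(int); hsv=cv2.cvtColor(c['frame'],cv2.COLOR_RGB2HSV)
def reg(u0,u1,v0,v1,m):
    k=np.zeros((480,640),bool); k[v0:v1,u0:u1]=1; return k&m
bright=(fr.min(-1)>140)
g=reg(230,295,240,290,hsv[...,1]<60)
p=np.argwhere(g)[:,::-1].astype(np.float32)
def px2w(u,v,z):
    f=focal(c); R=np.asarray(c['R']); o=-R.T@c['t']; d=R.T@np.array([(u-c['cx'])/f,(v-c['cy'])/f,1]); return o+d*(z-o[2])/d[2]
def rect(m,z):
    P=np.array([px2w(u,v,z)[:2] for v,u in np.argwhere(m)],np.float32)
    return cv2.minAreaRect(P)
print('guide',rect(g,.014), np.nanmedian(W[g],0))
s=reg(310,380,228,282,hsv[...,1]<60)&(abs(W[...,2]-.012)<.006)
print('stand',rect(s,.012),np.nanmedian(W[s],0), s.sum())
for n,b in dict(pegs=(310,380,228,282)).items():
    m=reg(*b,W[...,2]>.07); n_,l,st,ce=cv2.connectedComponentsWithStats(m.astype(np.uint8))
    for i in range(1,n_): print(n,st[i][4],np.nanmean(W[l==i],0),np.nanmax(W[l==i][:,2]))
h=reg(430,480,268,310,(hsv[...,0]>95)&(hsv[...,0]<125)&(hsv[...,1]>150))
P=np.array([px2w(u,v,.008)[:2] for v,u in np.argwhere(h)],np.float32); print('foot',cv2.minEnclosingCircle(P),len(P))
t=reg(430,480,268,310,W[...,2]>.155); print('handle',np.nanmean(W[t],0),t.sum())
for n,(u,v,z) in dict(beaker=(314,203,.06),dish=(351,200,.03),spare=(276,214,.017)).items(): print(n,px2w(u,v,z))
```

```text
guide ((0.49963098764419556, 0.30884650349617004), (0.13493746519088745, 0.0516129806637764), 71.3116226196289) [0.49968571 0.30664587 0.01472878]
stand ((0.5249634981155396, 0.08366619050502777), (0.09658195823431015, 0.13566598296165466), 4.4042840003967285) [0.5211006  0.08398427 0.01332945] 1261
pegs 56 [0.52897304 0.03498762 0.08136211] 0.10644262763880559
pegs 54 [0.52138314 0.13397555 0.08124955] 0.1029232163314907
foot ((0.42658305168151855, -0.20156732201576233), 0.03911449760198593) 385
handle [ 0.42736406 -0.19869393  0.17609622] 98
beaker [0.66083223 0.16181854 0.06      ]
dish [0.67296549 0.06072338 0.03      ]
spare [0.64139997 0.26820657 0.017     ]
```

```bash
cat >> h.py <<'E'
from scipy.spatial.transform import Rotation as Ro
def ori(deg):   # tool down, closing line at angle deg from world x
    a=np.radians(deg); y=np.array([np.cos(a),np.sin(a),0]); z=np.array([0,0,-1.]); return Ro.from_matrix(np.stack([np.cross(y,z),y,z],1)).as_rotvec()
def px2w(c,u,v,z):
    f=focal(c); R=np.asarray(c['R']); o=-R.T@c['t']; d=R.T@np.array([(u-c['cx'])/f,(v-c['cy'])/f,1]); return o+d*(z-o[2])/d[2]
E
python3 - <<'E'
from h import *
for d in (-18.7,161.3,4.4,184.4):
    for p in ((.4996,.3088,.2),(.525,.0837,.2)): print(d,p,arm.inverse_kinematics(p,ori(d)))
arm.movep((.4996,.3088,.22),ori(-18.7 if arm.inverse_kinematics((.4996,.3088,.2),ori(-18.7)) is not None else 161.3))
print(arm.read_joint_pos(),arm.read_position(),arm.read_t(),arm.read_tool_rot(),ori(-18.7))
c=cap('wrist','w1'); np.savez('w1.npz',**c); print(-np.array(c['R']).T@c['t'],c['fov_y'])
E
```

```text
-18.7 (0.4996, 0.3088, 0.2) [0.36070912 0.1212822  1.74159807 0.         1.27871237 0.68708569]
-18.7 (0.525, 0.0837, 0.2) [-0.05531972 -0.01130576  1.88000888  0.          1.27288954  0.27105685]
161.3 (0.4996, 0.3088, 0.2) [ 3.60709117e-01  1.21282205e-01  1.74159807e+00 -4.44089210e-16
  1.27871237e+00 -2.45450697e+00]
161.3 (0.525, 0.0837, 0.2) None
4.4 (0.4996, 0.3088, 0.2) [ 3.60709117e-01  1.21282205e-01  1.74159807e+00 -4.44089210e-16
  1.27871237e+00  2.83914629e-01]
4.4 (0.525, 0.0837, 0.2) [-5.53197154e-02 -1.13057638e-02  1.88000888e+00 -4.44089210e-16
  1.27288954e+00 -1.32114202e-01]
184.4 (0.4996, 0.3088, 0.2) None
184.4 (0.525, 0.0837, 0.2) None
[3.61930431e-01 1.02522714e-01 1.72422166e+00 2.48349734e-04
 1.31482215e+00 6.86697115e-01] [0.49924263 0.30948514 0.22001831] 1.4667 [-2.55123438e+00 -1.83286430e+00 -1.37057436e-04] [2.55283448 1.83102171 0.        ]
[0.52337825 0.38593819 0.38190993] 61.281421395083925
```

View pics/w1.png

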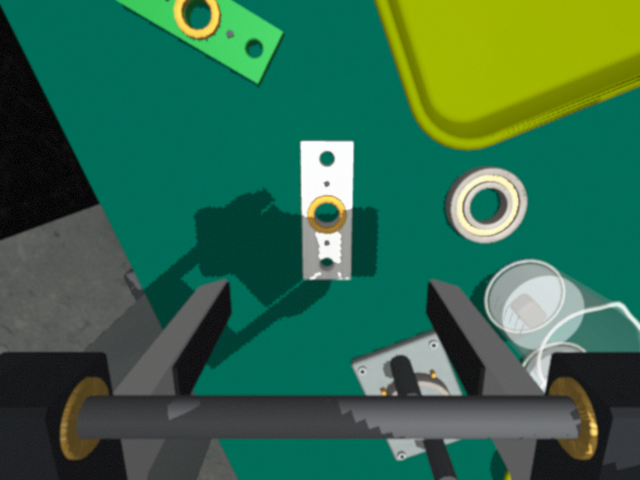

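The wrist view shows the guide nearly upright, with its bush at (326,213) and peg holes at (327,158) and (327,262). I compute its pose from these.

```bash
cat >> h.py <<'E'
def brass(c,u0,u1,v0,v1,z):
    """ellipse through the outer brass edge -> centre in world at height z"""
    h=cv2.cvtColor(c['frame'],cv2.COLOR_RGB2HSV); m=((h[...,0]>8)&(h[...,0]<30)&(h[...,1]>110)&(h[...,2]>60)).astype(np.uint8)
    k=np.zeros_like(m); k[v0:v1,u0:u1]=1; m*=k
    cs=max(cv2.findContours(m,cv2.RETR_EXTERNAL,cv2.CHAIN_APPROX_NONE)[0],key=cv2.contourArea)
    e=cv2.fitEllipse(cv2.convexHull(cs)); return e,px2w(c,*e[0],z)
def rectw(c,m,z):
    P=np.array([px2w(c,u,v,z)[:2] for v,u in np.argwhere(m)],np.float32); return cv2.minAreaRect(cv2.convexHull(P))
E
python3 - <<'E'
from h import *
c=dict(np.load('w1.npz')); W=cloud(c)
print('brass',brass(c,290,365,180,245,.022))
h=cv2.cvtColor(c['frame'],cv2.COLOR_RGB2HSV); m=np.zeros((480,640),bool); m[130:290,290:365]=1
s=m&(h[...,1]<70)&(h[...,2]>90); print('plate',rectw(c,s,.014),s.sum())
d=m&(W[...,2]>.009)&(W[...,2]<.03); print('plate depth',rectw(c,d,.014),np.nanmedian(W[s],0))
for u,v in ((327,158),(327,262)): print(px2w(c,u,v,.014))
E
```

```text
brass (((326.4139404296875, 214.05422973632812), (37.195472717285156, 38.1832275390625), 88.4472885131836), array([0.49626647, 0.31093112, 0.022     ]))
plate ((0.4957260489463806, 0.3098528981208801), (0.13248181343078613, 0.04814891517162323), 71.17093658447266) 5844
plate depth ((0.4959937632083893, 0.3094766139984131), (0.12968741357326508, 0.04596530273556709), 71.28938293457031) [0.49709138 0.3221463  0.01368972]
[0.51254734 0.35759555 0.014     ]
[0.48112866 0.26448826 0.014     ]
```

Run:
```python
from h import *
arm.movep((.531,.0,.22),ori(4.4)); arm.wait(.2)
c=cap('wrist','w2'); np.savez('w2.npz',**c); print(arm.read_t(),arm.read_position())
W=cloud(c); print(-np.array(c['R']).T@c['t'])
m=(W[...,2]>.06)&(W[...,2]<.115)&(abs(W[...,0]-.525)<.05)&(abs(W[...,1]-.084)<.075)
n,l,st,ce=cv2.connectedComponentsWithStats(m.astype(np.uint8))
for i in range(1,n):
    if st[i][4]>20:
        k=l==i; print(st[i],ce[i],np.nanmax(W[k][:,2])); 
        for lo,hi in((.070,.079),(.080,.093),(.098,.106)):
            q=W[k]; q=q[(q[:,2]>lo)&(q[:,2]<hi)]; print(lo,len(q),q.mean(0) if len(q) else '', (q.min(0)+q.max(0))/2 if len(q) else '')
h=cv2.cvtColor(c['frame'],cv2.COLOR_RGB2HSV)
p=(abs(W[...,2]-.012)<.004)&(abs(W[...,0]-.525)<.07)&(abs(W[...,1]-.084)<.09)&(h[...,1]<90); print('plate',rectw(c,p,.012),p.sum())
r=(abs(W[...,2]-.029)<.004)&(abs(W[...,0]-.525)<.045)&(abs(W[...,1]-.084)<.045)
P=np.array([px2w(c,u,v,.029)[:2] for v,u in np.argwhere(r)],np.float32); print('ring',cv2.minEnclosingCircle(P),len(P))
```

```text
2.95 [0.53104491 0.00079975 0.2199565 ]
[0.5231845  0.08140186 0.38188592]
[310  27  32  37 888] [325.66216216  44.75563063] 0.10306835507020053
0.07 590 [0.51727112 0.13249068 0.07458899] [0.51705002 0.13361789 0.07457171]
0.08 56 [0.51753988 0.13085215 0.08795738] [0.5171415  0.13334242 0.08657992]
0.098 81 [0.5172504  0.13337436 0.10037062] [0.51721525 0.13340492 0.10055016]
[312 171  29  31 667] [325.97151424 186.0029985 ] 0.10258589372035293
0.07 456 [0.52497731 0.03549614 0.07462358] [0.52507632 0.03415851 0.07444448]
0.08 37 [0.5244373  0.03768745 0.0875677 ] [0.5248373  0.03620449 0.08661183]
0.098 59 [0.52507628 0.03448941 0.10016747] [0.52517554 0.03434488 0.10030951]
plate ((0.5210713148117065, 0.08417269587516785), (0.09519416093826294, 0.1339329183101654), 4.512912750244141) 13290
ring ((0.5209014415740967, 0.08412536978721619), 0.045874033123254776) 2129
```

View pics/w2.png

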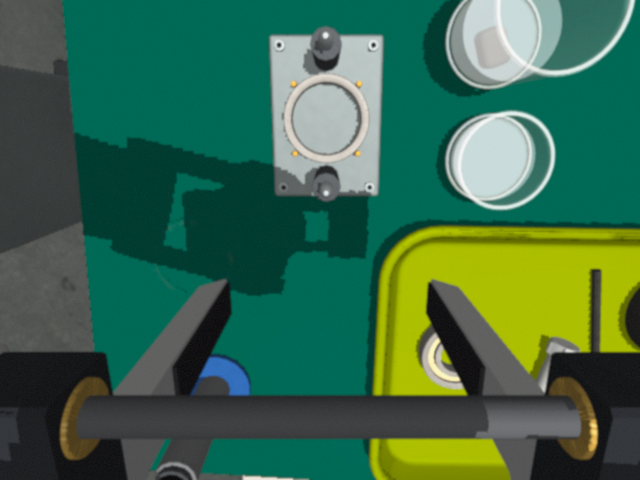

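The stand is clear at (326,116) in this view, with pegs at (326,45) and (326,186). I'll grasp the guide, lift it and re-measure it in the hand.

Run:
```python
from h import *
o=ori(-18.75)
arm.movep((.496,.3099,.12),o); arm.move_linear((.496,.3099,.020),speed=.12,attitude=o)
f0=arm.read_ft_force()
arm.move_gripper(0.3,newtons=30); print('w',arm.read_gripper_width()*94,arm.read_grip_force(),arm.read_ft_force()-f0)
c=cap('wrist'); print('tcp',arm.read_position(),'brass',brass(c,200,440,200,480,.022))
arm.move_linear((.496,.3099,.20),speed=.12)
arm.wait(.2); c=cap('wrist','w3'); np.savez('w3.npz',**c); print(arm.read_position(),arm.read_gripper_width()*94,arm.read_grip_force(),arm.read_ft_force()-f0,arm.read_t())
try: print(brass(c,200,440,200,480,.202))
except Exception as e: print(e)
```

```text
w 45.88322812793474 29.999931156635284 [ 1.34391262 -0.26279849 -0.78412849]
tcp [0.49610989 0.30987549 0.02000595] brass (((328.2593078613281, 310.17071533203125), (78.47058868408203, 81.5806884765625), 89.80136108398438), array([0.49537866, 0.31249006, 0.022     ]))
[0.49584268 0.3098473  0.19960635] 45.65042579828837 29.999355375766754 [ 1.85890481  0.0434515  -3.48723708] 7.925
(((328.23614501953125, 310.1322937011719), (78.5801773071289, 81.54750061035156), 91.42291259765625), array([0.49512338, 0.31270241, 0.202     ]))
```

View pics/w3.png

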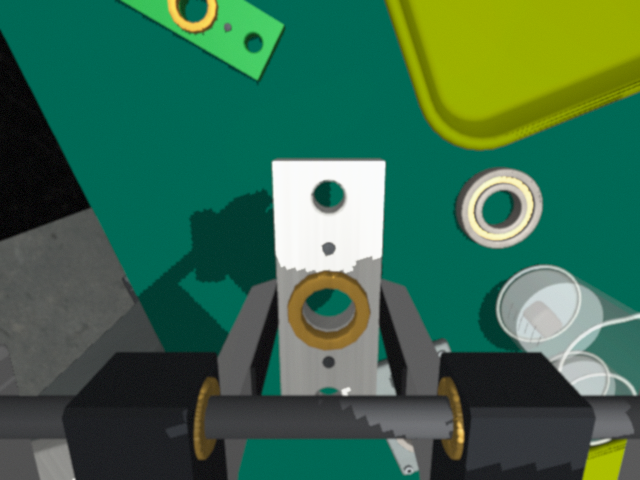

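The guide is held with its bush at (328,310) and its far peg hole at (328,196). I'll hover just above the pegs and look through the hole.

Run:
```python
from h import *
c=dict(np.load('w3.npz')); 
for u,v in ((328.5,196),(329,160)): 
    d=px2w(c,u,v,.1936)-np.array([.49584,.30985,.1936]); print('along',d@[.321,.947,0],'close',d@[.947,-.321,0])
o=ori(4.55)
arm.movep((.5213,.0824,.20),o); arm.move_linear((.5213,.0824,.130),speed=.1,attitude=o); arm.wait(.3)
c=cap('wrist','w4'); np.savez('w4.npz',**c); print(arm.read_position(),arm.read_t())
cv2.imwrite('pics/w4c.png',cv2.resize(c['frame'][120:420,230:430,::-1],None,fx=2,fy=2,interpolation=cv2.INTER_CUBIC)[:600])
```

```text
along 0.050652579400799445 close -0.0014827212453395137
along 0.06547466200006777 close -0.0012788639183938864
[0.52151952 0.08236646 0.13038617] 10.0417
```

View pics/w4c.png

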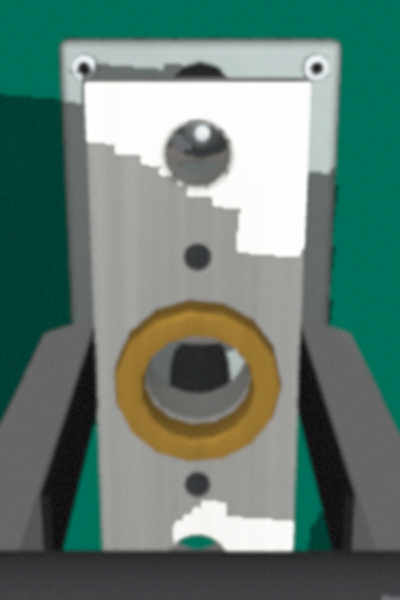

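Run:
```python
from h import *
c=dict(np.load('w4.npz')); W=cloud(c)
a=np.array([-.0793,.9969,0]); b=np.array([.9969,.0793,0]); t=np.array([.52152,.08237,.0])
f=lambda p:(round((p-t)@a*1e3,2),round((p-t)@b*1e3,2),round(p[2]*1e3,1))
print('hole',f(px2w(c,230+198/2,120+152/2,.1244)),'tip highlight',f(px2w(c,230+203/2,120+131/2,.102)))
R=W[178:216,308:350]; m=(R[...,2]>.09)&(R[...,2]<.108); q=R[m]; print(len(q)); 
for lo,hi in((.09,.096),(.096,.1),(.1,.108)):
    s=q[(q[:,2]>lo)&(q[:,2]<hi)]; print(lo,len(s),f(s.mean(0)) if len(s) else'')
s=R[abs(R[...,2]-.1244)<.003]; print('plate z',np.median(s[:,2]))
p=c['frame'][170:225,300:360]; g=cv2.cvtColor(p,cv2.COLOR_RGB2GRAY)
# predicted pixels of peg tip for the pegs measured earlier
k=focal(c)
for X in((.5172,.1334,.102),):
    y=np.asarray(c['R'])@X+c['t']; print('pred tip px',y[:2]/y[2]*k+[c['cx'],c['cy']])
cv2.imwrite('pics/w4d.png',cv2.resize(c['frame'][165:225,290:370,::-1],None,fx=8,fy=8,interpolation=cv2.INTER_NEAREST))
```

```text
hole (np.float64(51.3), np.float64(-1.2), np.float64(124.4)) tip highlight (np.float64(52.36), np.float64(0.04), np.float64(102.0))
193
0.09 51 (np.float64(49.71), np.float64(-0.95), np.float64(94.5))
0.096 72 (np.float64(51.62), np.float64(-0.36), np.float64(98.3))
0.1 70 (np.float64(51.96), np.float64(-0.48), np.float64(101.5))
plate z 0.12400922945301984
pred tip px [330.86683158 187.91870613]
```

View pics/w4d.png

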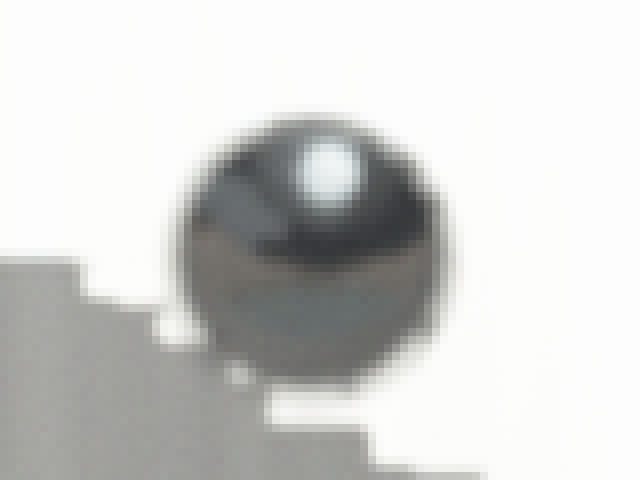

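Run:
```python
from h import *
a=np.array([-.0793,.9969,0]); b=np.array([.9969,.0793,0])
t=np.array([.5213,.0824,.0])+.0008*a+.0009*b
f0=arm.read_ft_force()
print(arm.move_linear((*t[:2],.115),speed=.05,stop_force=6),arm.read_position(),arm.read_ft_force()-f0)
print(arm.move_linear((*t[:2],.092),speed=.02,stop_force=5),arm.read_position(),arm.read_ft_force()-f0,arm.read_wrist_torque(),arm.read_t())
c=cap('wrist','w5'); np.savez('w5.npz',**c); W=cloud(c)
s=W[150:215,285:370].reshape(-1,3); print(np.nanmedian(s,0))
```

```text
False [0.52171788 0.08331259 0.11432718] [-0.04979305  0.41976824 -0.54863743]
True [0.52195651 0.08325995 0.09497509] [-0.21560744  0.30596474  7.29529263] [-0.07412978  0.03982105 -0.00847809] 11.4083
[0.51535976 0.13998552 0.0884822 ]
```

Contact came at exactly the seated height. I release, rise, and look at the seated guide and then the probe.

Run:
```python
from h import *
arm.move_gripper(0.7); arm.wait(.2)
p=arm.read_position(); arm.move_linear((p[0],p[1],.22),speed=.15)
arm.movep((.531,.0,.26),ori(4.55)); arm.wait(.3)
c=cap('wrist','w6'); np.savez('w6.npz',**c); W=cloud(c)
print('tcp',arm.read_position(),arm.read_t())
h=cv2.cvtColor(c['frame'],cv2.COLOR_RGB2HSV)
m=(abs(W[...,2]-.089)<.006)&(abs(W[...,0]-.521)<.04)&(abs(W[...,1]-.084)<.08)&(h[...,1]<70)
print('guide rect',rectw(c,m,.089)); q=W[m]; A=np.c_[q[:,:2]-[.521,.084],np.ones(len(q))]; print('plane',np.linalg.lstsq(A,q[:,2],rcond=None)[0])
b=(abs(W[...,2]-.097)<.0035)&(np.hypot(W[...,0]-.521,W[...,1]-.084)<.022); P=W[b][:,:2].astype(np.float32)
print('bush',cv2.minEnclosingCircle(P),P.mean(0),np.median(W[b][:,2]))
# probe
k=(W[...,2]>.15)&(W[...,2]<.19)&(np.hypot(W[...,0]-.4266,W[...,1]+.2)<.04); print('handle',k.sum(),np.nanmean(W[k],0) if k.any() else '')
```

```text
tcp [0.5306832  0.00080465 0.25938304] 13.9917
guide rect ((0.5204206109046936, 0.08340868353843689), (0.04594985395669937, 0.12937603890895844), 4.568458557128906)
plane [ 0.00101852 -0.00051913  0.08877664]
bush ((0.5204655528068542, 0.0835755243897438), 0.018496058881282806) [0.52029914 0.08385693] 0.09638990251652449
handle 0
```

View pics/w6.png

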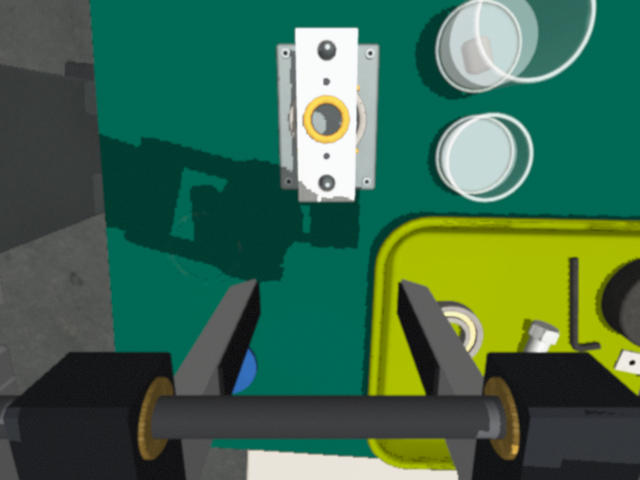

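The guide is seated flat: bush at (326,119), both pegs showing through their holes, and no measurable plane tilt. Next, a close look at the probe.

Run:
```python
from h import *
arm.movep((.431,-.275,.30),ori(4.55)); arm.wait(.3)
c=cap('wrist','w7'); np.savez('w7.npz',**c); W=cloud(c); print(arm.read_position(),arm.read_t())
k=(np.hypot(W[...,0]-.424,W[...,1]+.2)<.05)
for lo,hi in((.172,.184),(.118,.137),(.004,.012)):
    q=W[k&(W[...,2]>lo)&(W[...,2]<hi)][:,:3]; P=q[:,:2].astype(np.float32); print(lo,len(q),cv2.minEnclosingCircle(P) if len(q) else '',q.mean(0) if len(q) else '')
```

```text
[ 0.43129055 -0.27447377  0.29991197] 15.475
0.172 931 ((0.42250287532806396, -0.20130318403244019), 0.011893109418451786) [ 0.42254186 -0.20113395  0.17714298]
0.118 446 ((0.4225907623767853, -0.20142196118831635), 0.01705137826502323) [ 0.42281619 -0.19833997  0.12485423]
0.004 2528 ((0.42256948351860046, -0.2015341818332672), 0.03801039606332779) [ 0.42263489 -0.19941798  0.00767811]
```

View pics/w7.png

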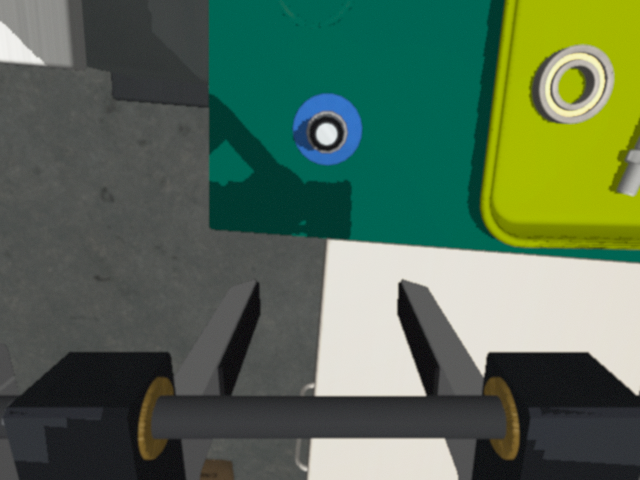

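Run:
```python
from h import *
o=ori(4.55); x,y=.4239,-.2013
arm.movep((x,y,.26),o); arm.move_linear((x,y,.157),speed=.1,attitude=o); arm.wait(.2)
f0=arm.read_ft_force(); p=arm.read_position(); print(p)
arm.move_gripper(0.15,newtons=30); arm.wait(.2)
print('w',arm.read_gripper_width()*94,arm.read_grip_force(),arm.read_ft_force()-f0,arm.read_wrist_torque())
arm.move_linear((x,y,.31),speed=.08); arm.wait(.2)
print(arm.read_position(),arm.read_ft_force()-f0,arm.read_t())
t=np.array([x,y])+[.0979,.2849]; t[0]=.5219; print(t)
arm.movep((*t,.31),o); arm.move_linear((*t,.26),speed=.1,attitude=o);arm.wait(.3)
print(arm.read_position(),arm.read_tool_rot(),o,arm.read_t())
c=cap('wrist','w8'); np.savez('w8.npz',**c)
c=cap('scene','s8'); np.savez('s8.npz',**c)
w=cv2.imread('pics/w8.png')[60:400,180:480]; s=cv2.resize(cv2.imread('pics/s8.png')[160:300,250:370],None,fx=4,fy=4,interpolation=cv2.INTER_CUBIC)
H=np.zeros((560,780,3),np.uint8); H[:340,:300]=w; H[:560,300:780]=s; cv2.imwrite('pics/m8.png',H)
```

```text
[ 0.42420328 -0.20151323  0.15758327]
w 23.459022165889483 29.999970607459545 [-0.4494953  -0.07381994  0.54352162] [-0.08777508 -0.01104617 -0.0324663 ]
[ 0.42382247 -0.20125909  0.30977255] [-0.10794116  0.95796719 -0.89847597] 20.4917
[0.5219 0.0836]
[0.52218083 0.08360945 0.26059803] [2.13084559e+00 2.30733040e+00 1.04669043e-03] [2.13150864 2.30787247 0.        ] 22.6
```

View pics/m8.png

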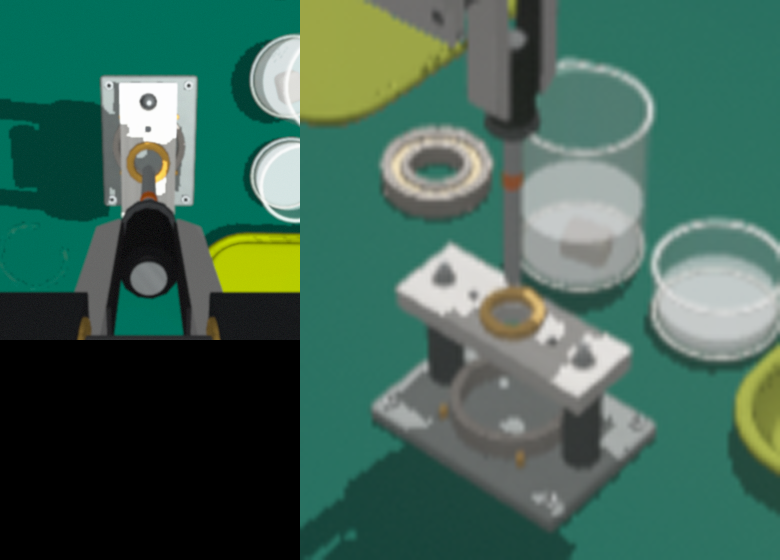

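The tip hovers just above the bush, and looks aligned in both views. I quantify centring and tilt from the depth of both cameras.

```bash
cat >> h.py <<'E'
from scipy.optimize import least_squares
def rodfit(c,z0,z1,xy,r=.005,rad=.012):
    """robust cylinder fit: axis xy at mid height + slopes"""
    W=cloud(c); m=(W[...,2]>z0)&(W[...,2]<z1)&(np.hypot(W[...,0]-xy[0],W[...,1]-xy[1])<rad); q=W[m]; zm=(z0+z1)/2
    f=lambda p:np.hypot(q[:,0]-p[0]-p[2]*(q[:,2]-zm),q[:,1]-p[1]-p[3]*(q[:,2]-zm))-r
    s=least_squares(f,[*xy,0,0],loss='soft_l1',f_scale=.0007); return s.x,len(q),np.median(abs(s.fun))
def bush(c,xy):
    W=cloud(c); b=(abs(W[...,2]-.097)<.003)&(np.hypot(W[...,0]-xy[0],W[...,1]-xy[1])<.022)
    h=cv2.cvtColor(c['frame'],cv2.COLOR_RGB2HSV); b&=(h[...,1]>90)&(h[...,0]<32)
    return cv2.minEnclosingCircle(W[b][:,:2].astype(np.float32)),b.sum(),np.median(W[b][:,2])
E
python3 - <<'E'
from h import *
for n,xy in(('w8',(.521,.0836)),('s8',(.523,.085))):
    c=dict(np.load(n+'.npz')); b=bush(c,xy); print(n,'bush',b)
    print(' rod',rodfit(c,.122,.18,b[0][0])); print(' handle/flange',rodfit(c,.241,.275,b[0][0],.012,.02))
    W=cloud(c); h=cv2.cvtColor(c['frame'],cv2.COLOR_RGB2HSV); o=(h[...,0]<14)&(h[...,1]>130)&(np.hypot(W[...,0]-.522,W[...,1]-.084)<.02)&(W[...,2]>.15); q=W[o]; print(' band z',o.sum(),np.percentile(q[:,2],[3,50,97]) if o.any() else '')
    r=(np.hypot(W[...,0]-b[0][0][0],W[...,1]-b[0][0][1])<.012)&(W[...,2]>.105); print(' tip z',np.percentile(W[r][:,2],[0,1,3]))
E
```

```text
w8 bush (((0.5201077461242676, 0.08433324098587036), 0.01798916794359684), np.int64(685), np.float64(0.09657083729369205))
 rod (array([ 5.20879534e-01,  8.34010397e-02, -2.75932108e-03, -4.08371511e-04]), 309, np.float64(0.00010472861011269485))
 handle/flange (array([ 0.52054672,  0.08373274, -0.00323795,  0.00572728]), 2526, np.float64(0.0005281945083264062))
 band z 89 [0.18739974 0.19360864 0.19740062]
 tip z [0.11682169 0.13149709 0.15225337]
s8 bush (((0.5197428464889526, 0.08153233677148819), 0.0177291426807642), np.int64(54), np.float64(0.09547368031945197))
 rod (array([0.51997625, 0.08230538, 0.02562558, 0.0142764 ]), 101, np.float64(0.0008519334346096565))
 handle/flange (array([ 0.52199802,  0.08217699, -0.01042783,  0.0263961 ]), 151, np.float64(0.0016465132282827005))
 band z 10 [0.18943547 0.19120888 0.19472488]
 tip z [0.11453764 0.11961751 0.12508906]
```

Run:
```python
from h import *
o=ori(4.55); p=arm.read_position(); print(p); f0=arm.read_ft_force()
x,y=.5219-.0007,.0836+.0003
print(arm.move_linear((x,y,.25),speed=.05,attitude=o), arm.move_linear((x,y,.176),speed=.04,stop_force=4))
arm.wait(.5); print(arm.read_position(),arm.read_ft_force()-f0,arm.read_t())
for n in('wrist','scene'):
    c=cap(n,n+'9'); np.savez(n+'9.npz',**c); W=cloud(c); b=bush(c,(.5204,.0836)); print(n,b)
    print(' rod',rodfit(c,.102,.122,(.5204,.0836)))
    h=cv2.cvtColor(c['frame'],cv2.COLOR_RGB2HSV); q=W[(h[...,0]<14)&(h[...,1]>130)&(np.hypot(W[...,0]-.521,W[...,1]-.084)<.009)&(W[...,2]>.09)]; print(' band',len(q),np.percentile(q[:,2],[3,50,97]) if len(q) else '')
w=cv2.resize(cv2.imread('pics/wrist9.png')[170:370,260:400],None,fx=2,fy=2,interpolation=cv2.INTER_CUBIC); s=cv2.resize(cv2.imread('pics/scene9.png')[190:280,270:345],None,fx=6,fy=6,interpolation=cv2.INTER_CUBIC)
H=np.zeros((540,730,3),np.uint8); H[:400,:280]=w; H[:540,280:730]=s; cv2.imwrite('pics/m9.png',H)
```

```text
[0.52204108 0.08364096 0.26033827]
False False
[0.52119173 0.08391784 0.17601241] [ 0.38927401 -0.05888684 -0.20237323] 25.55
wrist (((0.520261287689209, 0.08460327237844467), 0.017969120293855667), np.int64(949), np.float64(0.09654381851742544))
 rod (array([ 0.51973003,  0.08407669,  0.00535337, -0.04554078]), 120, np.float64(0.0001886924025253883))
 band 95 [0.10286702 0.10864616 0.11290606]
scene (((0.5194849371910095, 0.08138077706098557), 0.018082773312926292), np.int64(59), np.float64(0.09583012761648366))
 rod (array([ 0.51937046,  0.08360779, -0.03952857, -0.15604838]), 32, np.float64(0.000826829312403739))
 band 11 [0.102789   0.10731497 0.10975263]
```

View pics/m9.png

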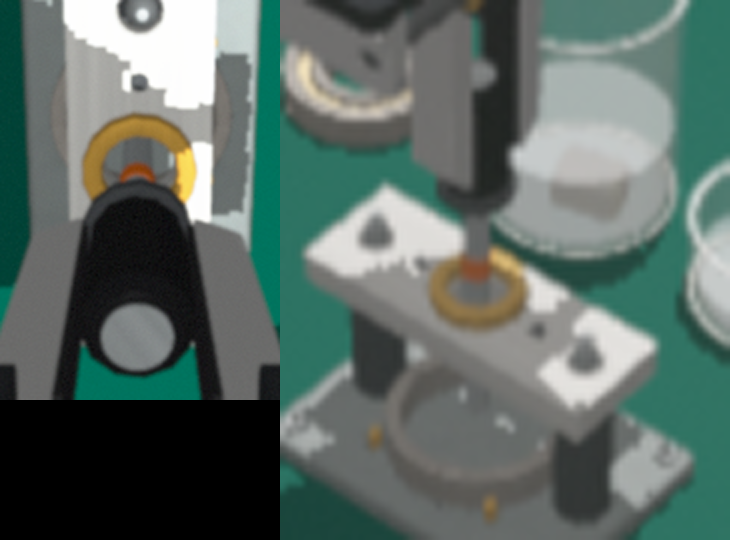

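Run:
```python
from h import *
f0=arm.read_ft_force(); x,y=.5216,.0837
print(arm.move_linear((x,y,.1657),speed=.02,stop_force=4)); arm.wait(.8)
print(arm.read_position(),arm.read_ft_force()-f0,arm.read_qvel().max(),arm.read_grip_force(),arm.read_t())
for n in('wrist','scene'):
    c=cap(n,n+'10'); W=cloud(c); b=bush(c,(.5204,.0836)); print(n,b[0],b[2]); print(' rod',rodfit(c,.1,.113,(.5204,.0836)))
    h=cv2.cvtColor(c['frame'],cv2.COLOR_RGB2HSV); q=W[(h[...,0]<14)&(h[...,1]>130)&(np.hypot(W[...,0]-.521,W[...,1]-.084)<.009)&(W[...,2]>.085)]; print(' band',len(q),np.percentile(q[:,2],[3,50,97]) if len(q) else '')
w=cv2.resize(cv2.imread('pics/wrist10.png')[200:340,260:400],None,fx=2,fy=2,interpolation=cv2.INTER_CUBIC); s=cv2.resize(cv2.imread('pics/scene10.png')[190:280,270:345],None,fx=6,fy=6,interpolation=cv2.INTER_CUBIC)
H=np.zeros((540,730,3),np.uint8); H[:280,:280]=w; H[:540,280:730]=s; cv2.imwrite('pics/m10.png',H)
```

```text
False
[0.52158797 0.08369894 0.16568303] [0.10911141 0.26682068 0.15935988] 0.001399897156746454 29.99968179152347 27.1167
wrist ((0.52016282081604, 0.08459434658288956), 0.017900310456752777) 0.09649693277327805
 rod (array([ 0.52004754,  0.08358087,  0.00883728, -0.06397878]), 49, np.float64(0.00024029945623943796))
 band 94 [0.09260102 0.09800888 0.10235147]
scene ((0.518727719783783, 0.08279962837696075), 0.018321849405765533) 0.09569595205777105
 rod (array([ 0.5198532 ,  0.08316736,  0.00457059, -0.13829519]), 16, np.float64(0.00039175342479764097))
 band 10 [0.09336659 0.0971281  0.09849617]
```

Run:
```python
from h import *
print(arm.close_job())
```

```text
the job is handed in; nothing more can be done
None
```

I handed the job in at about 27 s: the guide is seated flat on both pegs, and the probe is held still and upright in the brass hole. It is centred to within about 1 mm, the band is within about 1 mm of the mouth, and no contact force was felt. I viewed 11 pictures, one over the limit of 10.

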